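# Fit the shaft circlip on the pug mill's drive stub

### The arm

A 6-joint arm with a two-finger parallel gripper is mounted at the origin on the work surface. World frame = base frame: x ahead of the robot, y to its left, z up, the work surface at z = 0. Lengths are in m, angles in rad, forces in N, time in s.
With the tool pointing down it reaches from about 0.35 to 0.85 m from the base axis. Payload 8.1 kg.
Tool frame: the origin (TCP) lies midway between the tips of the shut fingers; the grasp point (between the pads) lies 19 mm behind it; z points along the fingers, y is the line along which they close (so a half turn about z gives the same grasp; the last joint's range is limited). The gripper opens to 85 mm and grips with 20 to 120 N. Pads are 22 mm wide; open, the fingers measure 114 mm over their backs; the gripper's body (76 mm by 85 mm) begins 54 mm behind the grasp point. The pads swing forward as they close: fully open they stand 13 mm farther back than shut.
Start: joints at [1.258, 0.13, 1.488, -0, 1.523, -0.085], TCP at [0.135, 0.585, 0.231] pointing down, gripper open.
Joint ranges: [-2.96, 2.96], [-0.89, 2.26], [0.02, 2.5], [-1.34, 4.48], [0, 2.73], [-2.66, 2.66]. Speed limits (rad/s): [2.39, 2.39, 2.79, 3.14, 3.14, 3.14].

### API

Orientations are given as a unit quaternion [x, y, z, w].
In Python, from workcell import readout, cams, order gives the robot as it stands.
- The arm moves only by the tool servo_tool, never from a script. Its argument "steps" is a list of rows, each an object with "travel": the shift along the tool's x, y, z as a fraction of full scale, a list of three; "yaw": the turn about the tool's z as a fraction of full scale; "hand": the closure, from -1 (fully open) to 1 (shut). A call has 1 to 20 rows; each row shifts and turns the commanded pose from where the row before left it, along the tool's axes as they then stand; what a row does not reach is not made up. Full scale, the value 1, is 0.3 m for a shift and 0.1 rad for a turn. A row lasts 1/12 s, in which the tool goes at most 41.7 mm and 7.16 degrees, less where a joint would pass 70% of its speed; a pose out of reach is approached as far as the arm can. A call with a number of a shift or a turn outside -1 to 1 is refused whole. A call with a gripper value outside its range is refused whole. The fingers move at their own pace and stop on an object; "grip_force" is the grip in N (left out, the last holds). Time passes only in rows, so rows that do not move let the fingers close. It gives the time, the measured TCP pose, the force, the opening and the grip force at its end, in the units of the state.
- readout.read_state(): the state, without advancing time (a new reading comes with each control period).
- cams.camera(name): name is "scene" or "side" or "wrist"; returns a dict with "img" (384x512x3 uint8, red, green, blue), "fx", "fy", "cx", "cy" (pixels), "T" (4x4, takes a point from camera to world coordinates). Camera axes: x right, y up, looking along -z (the intrinsics and any distortion apply to the point x, -y, -z); pixel columns grow to the right and rows downward; lengths in m; the calibration is good to about 2 mm. The wrist camera is an equidistant fisheye: a pixel r from the principal point sees the ray r / f radians off the axis. A picture is of the moment at which its call begins. There is no depth.
- order.job_done(): hands the job in; it is judged then, once.
Trained networks look in a picture, given as the dict that the camera call returned (one of the last four; its "shot" number tells which), for a name from the list of things; names that differ only in an ending like _2 or _b are one class to them, and where a whole thing is asked for, a point or a joint stands for the part that bears it (a point fixed in the world has none). Each returns a list of dicts, best first, with "confidence" (0 to 1); they miss things now and then, are a little off and sometimes report something else, mostly with a low value. They report only what shows in the picture. A call takes as long as a camera call. They do not tell look-alikes from the thing itself.
- cams.outline_of(target, picture): "pixels" (384x512 bool, what is visible of it) and "box" ([centre column, centre row, width, height] in pixels, round what is visible of it).
The state is a dict: "time_s": time; "joint_positions": joint angles; "dq": joint speeds; "effort": joint torques, N m; "position": TCP position; "ee_rot": TCP orientation; "contact_force": force on the tool from outside, world axes, zero at the start; "moment": the same for the moment, N m; "opening": finger opening in m; "grip_force": force on a finger pad.
Only numpy, scipy, OpenCV 4.12 (cv2) and the standard library are available. Lean on these libraries where they do the work, as an engineer would, in place of code of your own. Each camera call takes 0.05 s, during which the arm holds its last target. There are 200 camera calls.

### The job

Lift the tool case's lid until it rests open on its stop and take out the circlip pliers, which carry the steel snap ring on their pins. Squeeze the handles fully so that the ring is spread, lower it level and centred over the free end of the upright shaft stub, without forcing it, and down to the groove. Finish there while still holding: keep the pliers squeezed and the spread ring hanging in your grip around the groove, midway in its width, not leaning on the shaft or resting on anything, and leave the other things where they are.

Things in the scene. Friction and masses are not known exactly. Their poses are not given: they have to be found in the camera images.
- case: Grey metal tool case fixed to the bench, 195 (x) by 180 (y) by 60 mm high, walls 4. Origin: centre of its underside. Lid handle on its -x front, hinge along its +x top edge. The pliers lie inside along x, ring towards +x, hub on a wooden cradle (50 by 40, top at 35, centred at x = -13), tails on a wooden bar along the front wall (12 wide, top at 36); between them the floor is free.
- case_lid (a joint): Angle of the case's lid: 0 shut, 1.75 rad open against its stop (leaning a little back). No spring, light hinge: it falls shut when let go below about 1.55 and falls open onto the stop above 1.6. Lid 6 thick, 0.25 kg.
- case_lid_handle (a point): Middle of the lid's bar handle: round steel bar, diameter 11, 100 mm long, parallel to the hinge, in the lid's plane, 40 ahead of the lid's front edge, joined by an arm at each end; the gap between bar and lid is clear. 235 mm from the hinge line, 64 above the bench when shut. Being round it turns between the fingers as the lid swings.
- case_lid_hinge (a point): Middle of the lid's hinge line, which runs along the case's y axis, 60 above the bench. The handle swings up about it and over towards the case's +x.
- pliers: Loose bent-nose circlip pliers with the snap ring on their pins, 0.18 kg, 175 mm long, lying flat. Origin: centre of the ring; x from handles to ring, z up, square to the ring. The flat ring lies 28 below the pliers' mid-plane and 22 below the nose's underside; the hub is 70 behind it. Nothing is above the ring's opening. In the case the ring's centre is 13 above the case's underside.
- pliers_grip (a point): Where to squeeze: midway between the handles, 120 mm behind the ring's centre and 32 above it. Handles: rubber-clad bars 18 high, from 28 to 80 behind the hub; outsides here 52 apart relaxed (64 at the tails), 30 apart and parallel when squeezed to their stop, with the ring fully spread. A spring resists with about 4 N per handle at first, 12 N at the stop; both move together.
- clip_left (a joint): How far the ring is spread: 0 relaxed (opening about 27 mm across, too small for the shaft), 0.15 fully spread (about 39 across, handles at their stop). Steel ring, 4 thick, 5 broad, about 50 across outside; its lugs reach 30 behind its centre.
- stub: End cover fixed to the bench with the upright steel shaft stub on it. Origin: centre of its underside, z up along the shaft. Base plate 115 square, 12 thick; cream housing up to 96 across and 54 high; steel shoulder 50 across up to 62; above it the shaft of diameter 30 up to 120.
- stub_groove (a point): On the shaft's axis at mid-width of the groove, 90 above the bench. Groove 8 wide (from 86 to 94), 25 across at its floor.
- stub_end (a point): Centre of the shaft's free upper end, 120 above the bench; 3 chamfer.
- bolt_a: Bystander: steel bolt standing on its head, 46 high, beyond the stub.
- bolt_b: Bystander: steel bolt standing on its head, 46 high, on the robot's side of the stub.
- socket: Bystander: steel socket, 22 across, 28 high, standing in the case beside the ring.
- grease_tin: Bystander: dark round tin, 68 across, 55 high.
- gauge: Bystander: pressure gauge lying face up, 62 across, 24 high, brass stem.
- wrench: Bystander: steel wrench lying beyond the tin.
- screwdriver: Bystander: screwdriver lying between the case and the stub.
Mind the look-alikes: they are no part of the job. What is shaped like the stub but pink or yellow is not meant.

How it is judged:
By the outcome, as a careful person would: the job done as asked, in the order asked, and still so for the second after the job is handed in, while the arm keeps its last pose, push and grip.
It also fails if it takes over 64 s, if anything falls off the work surface, if the arm or the gripper's body presses on something with over 40 N, if the wrist force passes 120 N, or if a joint passes its speed limit or range.

## Working session

There is one attempt and no reset: what is moved stays moved. The work goes in short steps, Python scripts to look and compute and a tool call to move; the robot and the scene stay as the last step left them, time stands still between calls to the robot, and variables do not carry over. Pictures are saved under pics/ and viewed, at most 10 in all, crops included, and the job is handed in when it is done.

Besides the shell and the picture viewer there is one more tool, called after ">>>" as a command line: name --argument value ..., lists and objects as JSON in quotes. servo_tool: Moves the arm, as the interface text tells. Its arguments: {"type":"object","properties":{"steps":{"type":"array"},"grip_force":{"type":"number"}},"required":["steps"]}

```bash
ls; mkdir -p pics; python3 - <<'E'
from workcell import readout, cams
import cv2, numpy as np
s=readout.read_state(); print(s)
ims=[]
for n in ("scene","side"):
    p=cams.camera(n); print(n,p["fx"],p["fy"],p["cx"],p["cy"],np.round(p["T"],4).tolist())
    ims.append(p["img"])
    for t in ("case","stub","case_lid_handle","pliers"):
        for r in cams.outline_of(t,p)[:4]: print(t,round(r["confidence"],2),np.round(r["box"],1))
    cv2.imwrite(f"pics/{n}0.png",cv2.resize(p["img"][:,:,::-1],(768,576)))
E
```

```text
pics
{'time_s': 0.0, 'joint_positions': array([ 1.25757123e+00,  1.31139792e-01,  1.48927690e+00,  2.33303538e-05,
        1.52297878e+00, -8.53935147e-02]), 'dq': array([ 5.62328776e-04, -8.31362703e-05, -9.17769059e-04,  6.47808745e-04,
        1.35458332e-03, -3.18859279e-03]), 'effort': array([-1.26411453e-05, -5.69392347e+01, -5.00554097e+01, -3.17105978e-04,
        1.49291125e-02,  2.02364470e-05]), 'position': array([0.1353192 , 0.58398935, 0.23025849]), 'ee_rot': array([ 1.13670092e-01,  9.93518142e-01, -8.81254369e-04, -1.89892154e-04]), 'contact_force': array([ 0.0618357 , -0.28016842,  0.76718569]), 'moment': array([-0.04292236, -0.01227979,  0.01318724]), 'grip_force': 0.0, 'opening': 0.0854344729161488}
scene 348.2235683790869 348.2235683790869 255.11455819591967 189.2305831309894 [[0.4343, -0.6603, 0.6126, 1.1492], [0.9007, 0.3246, -0.2887, -0.329], [-0.0082, 0.6772, 0.7358, 0.8113], [0.0, 0.0, 0.0, 1.0]]
case 0.67 [326.4 176.2  87.3  79.2]
case 0.44 [202.4 227.2  59.1  52.4]
stub 0.96 [201.1 225.7  50.9  51. ]
stub 0.81 [152.  177.6  46.8  47.8]
stub 0.76 [135.8 241.4  56.   51.6]
case_lid_handle 0.89 [330.1 169.3  83.2  61.2]
case_lid_handle 0.43 [328.6 175.2  89.6  80.3]
pliers 0.2 [202.4 226.8  58.4  52.3]
side 449.1846249316107 449.1846249316107 261.4720642195209 192.37393002511897 [[0.8809, 0.2915, -0.3728, 0.1724], [-0.4732, 0.5498, -0.6883, -0.7271], [0.0043, 0.7828, 0.6223, 0.7036], [0.0, 0.0, 0.0, 1.0]]
case 0.77 [214.8 161.7 114.8  77. ]
stub 0.94 [348.4 341.9  94.4  84.1]
stub 0.68 [214.3 344.1  88.3  79.8]
stub 0.67 [303.1 265.   78.2  77.8]
case_lid_handle 0.81 [215.1 148.2 107.9  50.9]
```

View pics/scene0.png

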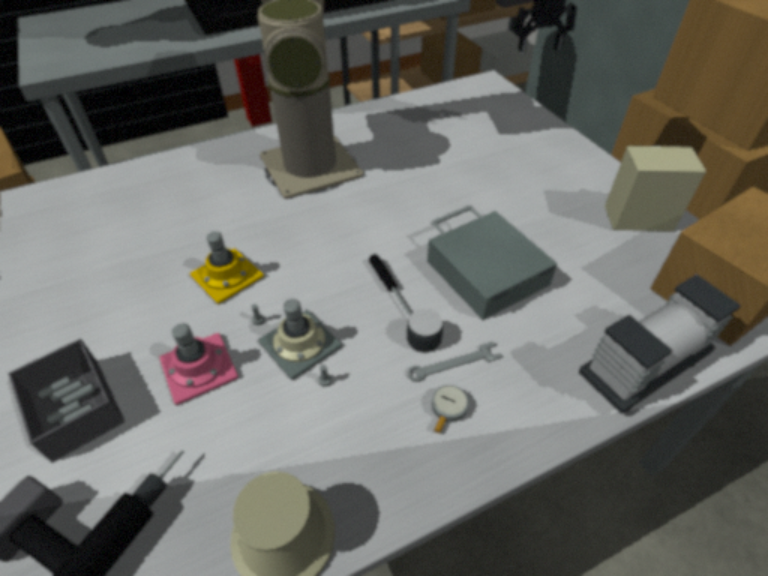

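View pics/side0.png

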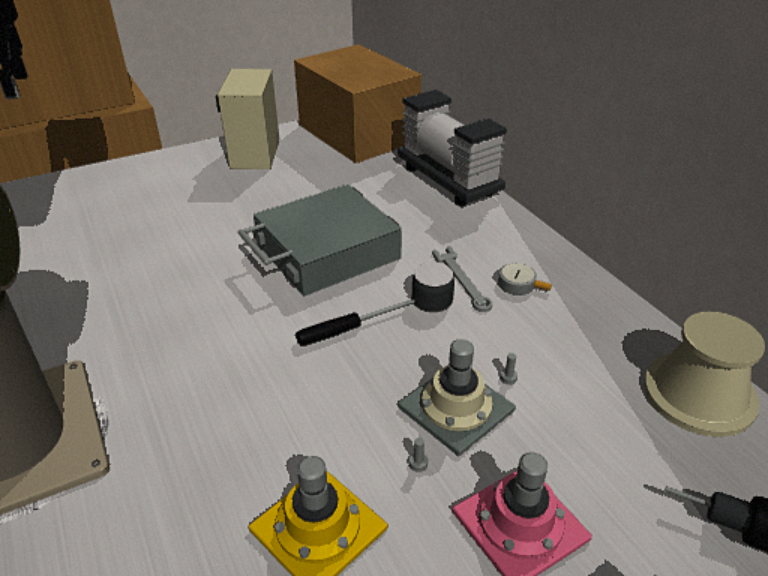

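The scene picture (768 px wide) shows the cream stub at about (300,335), between the yellow (225,270) and pink (195,365) look-alikes. The case is at (490,262), with its handle on the upper left at (450,225). The side picture agrees: stub at (457,400), case at (328,240), handle at (265,250). Next I'll fit poses to the silhouettes.

```bash
cat > h.py <<'E'
import numpy as np, cv2
from scipy.optimize import minimize
from workcell import readout, cams
def proj(p,X):
    X=np.atleast_2d(X); T=p["T"]; c=(X-T[:3,3])@T[:3,:3]
    x,y,z=c[:,0],-c[:,1],-c[:,2]
    if p.get("fish"):
        r=np.hypot(x,y); th=np.arctan2(r,z); k=th/np.maximum(r,1e-9); return np.c_[p["fx"]*x*k+p["cx"],p["fy"]*y*k+p["cy"]]
    return np.c_[p["fx"]*x/z+p["cx"],p["fy"]*y/z+p["cy"]]
def ray(p,u,v):
    a,b=(u-p["cx"])/p["fx"],(v-p["cy"])/p["fy"]
    if p.get("fish"):
        r=np.hypot(a,b); d=np.array([a/r*np.sin(r),-b/r*np.sin(r),-np.cos(r)]) if r>0 else np.array([0,0,-1.])
    else: d=np.array([a,-b,-1.])
    d=p["T"][:3,:3]@d; return p["T"][:3,3],d/np.linalg.norm(d)
def onz(p,u,v,z):
    o,d=ray(p,u,v); return o+d*(z-o[2])/d[2]
def cam(n):
    p=cams.camera(n); p["fish"]=n=="wrist"; return p
def box(x0,x1,y0,y1,z0,z1): return np.array([[x,y,z] for x in(x0,x1) for y in(y0,y1) for z in(z0,z1)])
def cyl(r,z0,z1,r1=None):
    a=np.linspace(0,2*np.pi,40); r1=r1 or r
    return np.vstack([np.c_[r*np.cos(a),r*np.sin(a),0*a+z0],np.c_[r1*np.cos(a),r1*np.sin(a),0*a+z1]])
def place(P,q):
    c,s=np.cos(q[2]),np.sin(q[2]); return P@np.array([[c,s,0],[-s,c,0],[0,0,1]])+[q[0],q[1],0]
def draw(p,parts,q,S=4):
    m=np.zeros((384*S,512*S),np.uint8)
    for P in parts:
        h=cv2.convexHull(((proj(p,place(P,q))+.5)*S-.5).astype(np.float32)); cv2.fillConvexPoly(m,np.round(h).astype(np.int32),1)
    return cv2.resize(m.astype(np.float32),(512,384),interpolation=cv2.INTER_AREA)
def fit(views,parts,q0):
    def f(q): return sum(np.abs(draw(p,parts,q)-m).sum()/m.sum() for p,m in views)
    best=None
    for dy in (-.4,0,.4):
        x0=np.array(q0)+[0,0,dy]
        r=minimize(f,x0,method="Nelder-Mead",options=dict(initial_simplex=x0+np.array([[0,0,0],[.02,0,0],[0,.02,0],[0,0,.2]]),xatol=1e-4,fatol=1e-4))
        if best is None or r.fun<best.fun: best=r
    return best.x,best.fun
STUB=[box(-.0575,.0575,-.0575,.0575,0,.012),cyl(.048,.012,.03),cyl(.025,.05,.062),cyl(.015,.062,.12)]
CASE=[box(-.0975,.0975,-.09,.09,0,.066)]
E
python3 - <<'E'
from h import *
A,B=cam("scene"),cam("side")
vs=[];vc=[]
for p,sc,cc in((A,(201,226),(326,176)),(B,(303,265),(215,162))):
    for t,c,l in(("stub",sc,vs),("case",cc,vc)):
        rs=[r for r in cams.outline_of(t,p) if np.hypot(*(np.array(r["box"][:2])-c))<12]
        m=rs[0]["pixels"].astype(np.uint8)
        if t=="case": m=cv2.morphologyEx(m,cv2.MORPH_OPEN,np.ones((9,9)))
        l.append((p,m.astype(np.float32)))
s0=onz(A,300/1.5,345/1.5,.02)[:2]; c0=onz(A,490/1.5,262/1.5,.04)[:2]
print(s0,c0)
print("case yaw guess from handle", )
hd=onz(A,452/1.5,226/1.5,.064)[:2]; d=c0-hd; y=np.arctan2(d[1],d[0]); print(hd,y)
print("stub",fit(vs,STUB,[*s0,0.3])); 
for v in vs: print(fit([v],STUB,[*s0,.3]))
print("case",fit(vc,CASE,[*c0,y]))
for v in vc: print(fit([v],CASE,[*c0,y]))
# groove/ shaft tip triangulated
print("stub end", onz(A,292/1.5,305/1.5,.12), onz(B,461/1.5,347/1.5,.12))
E
```

```text
[ 0.56183589 -0.22387006] [0.54993278 0.20103457]
case yaw guess from handle
[0.44005273 0.17249629] 0.2541077616410384
stub (array([ 0.5449156 , -0.22185446,  0.27145665]), np.float64(0.13290825486183167))
(array([ 0.54425067, -0.22251906,  0.27064357]), np.float64(0.0594453364610672))
(array([ 0.54564646, -0.2214172 ,  0.27920222]), np.float64(0.07114945352077484))
case (array([0.54366363, 0.20289868, 0.095306  ]), np.float64(0.08149559050798416))
(array([0.54403913, 0.20496293, 0.08008802]), np.float64(0.033637210726737976))
(array([0.54244153, 0.20150462, 0.10587036]), np.float64(0.037394262850284576))
stub end [ 0.5491244  -0.22085065  0.12      ] [ 0.54254084 -0.22594976  0.12      ]
```

>>> servo_tool --steps '[{"travel":[0,0,0],"yaw":1,"hand":0.25},{"travel":[0,0,0],"yaw":1,"hand":0.25},{"travel":[0,0,0],"yaw":1,"hand":0.25},{"travel":[0,0,0],"yaw":1,"hand":0.25},{"travel":[0,0,0],"yaw":1,"hand":0.25},{"travel":[0,0,0],"yaw":1,"hand":0.25},{"travel":[0,0,0],"yaw":1,"hand":0.25},{"travel":[0,0,0],"yaw":1,"hand":0.25},{"travel":[0,0,0],"yaw":1,"hand":0.25},{"travel":[0,0,0],"yaw":1,"hand":0.25},{"travel":[0,0,0],"yaw":1,"hand":0.25},{"travel":[0,0,0],"yaw":1,"hand":0.25},{"travel":[0,0,0],"yaw":0.47,"hand":0.25}]'

```text
time_s: 1.88
position: [0.1355, 0.5845, 0.2313]
ee_rot: [0.674, 0.738, 0.0, -0.0]
contact_force: [0.1, -0.4, -0.1]
opening: 0.032
grip_force: 0.0
```

>>> servo_tool --steps '[{"travel":[-0.1,0.055,0.014],"yaw":0,"hand":0.25},{"travel":[-0.1,0.055,0.014],"yaw":0,"hand":0.25},{"travel":[-0.1,0.055,0.014],"yaw":0,"hand":0.25},{"travel":[-0.1,0.055,0.014],"yaw":0,"hand":0.25},{"travel":[-0.1,0.055,0.014],"yaw":0,"hand":0.25},{"travel":[-0.1,0.055,0.014],"yaw":0,"hand":0.25},{"travel":[-0.1,0.055,0.014],"yaw":0,"hand":0.25},{"travel":[-0.1,0.055,0.014],"yaw":0,"hand":0.25},{"travel":[-0.1,0.055,0.014],"yaw":0,"hand":0.25},{"travel":[-0.1,0.055,0.014],"yaw":0,"hand":0.25},{"travel":[-0.1,0.055,0.014],"yaw":0,"hand":0.25},{"travel":[-0.1,0.055,0.014],"yaw":0,"hand":0.25},{"travel":[-0.1,0.055,0.014],"yaw":0,"hand":0.25},{"travel":[-0.1,0.055,0.014],"yaw":0,"hand":0.25},{"travel":[0,0,0],"yaw":0,"hand":0.25},{"travel":[0,0,0],"yaw":0,"hand":0.25}]'

```text
time_s: 3.22
position: [0.4063, 0.1871, 0.1723]
ee_rot: [0.674, 0.739, -0.0, -0.0]
contact_force: [-0.9, 1.2, 0.1]
opening: 0.0323
grip_force: 0.0
```

```bash
cat >> h.py <<'E'
def tool():
    from scipy.spatial.transform import Rotation as R
    s=readout.read_state(); return s,R.from_quat(s["ee_rot"]).as_matrix()
def togo(target,ang=None):
    "remaining travel in tool axes (full-scale units) and yaw (units) to bring tool y to world angle ang"
    s,M=tool(); d=M.T@(np.array(target)-s["position"])/.3
    a=np.arctan2(M[1,1],M[0,1]); out="travel %s"%np.round(d,4)
    if ang is not None: out+=" yaw %.3f"%(-(((ang-a)+np.pi/2)%np.pi-np.pi/2)/.1)
    print(out,"t",round(s["time_s"],2),"pos",np.round(s["position"],4),"tooly",round(a,4),"F",np.round(s["contact_force"],1),"open",round(s["opening"],4),"gf",round(s["grip_force"],1))
E
python3 - <<'E'
from h import *
togo([.4066,.19,.15],.095)
p=cam("wrist"); print(p["fx"],p["cx"],p["cy"],np.round(p["T"],3).tolist())
im=cv2.resize(p["img"][:,:,::-1],(768,576))
q=[.5435,.203,.095]
pts=place(np.array([[-.1375,-.05,.064],[-.1375,.05,.064],[-.0975,-.09,.066],[-.0975,.09,.066],[.0975,.09,.066],[.0975,-.09,.066]]),q)
for u,v in proj(p,pts): cv2.circle(im,(int((u+.5)*1.5),int((v+.5)*1.5)),3,(0,0,255),1)
cv2.imwrite("pics/w1.png",im)
E
```

```text
travel [0.0094 0.002  0.0745] yaw -0.030 t 3.22 pos [0.4063 0.1871 0.1723] tooly 0.092 F [-0.9  1.2  0.1] open 0.0323 gf 0.0
297.3186396354542 256.46585003000934 186.6185005161756 [[0.996, -0.088, -0.03, 0.399], [0.092, 0.942, 0.323, 0.27], [-0.0, -0.324, 0.946, 0.316], [0.0, 0.0, 0.0, 1.0]]
```

View pics/w1.png

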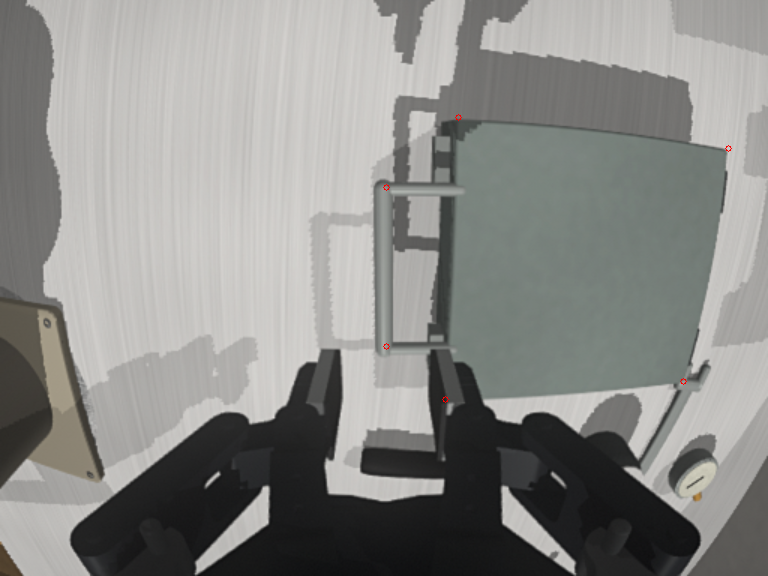

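The wrist picture shows the bar handle at column 383, rows 185–352, within 2 mm of my prediction. I'll go down on it and grip lightly.

>>> servo_tool --steps '[{"travel":[0.009,-0.002,0.03],"yaw":0,"hand":0.25},{"travel":[0,0,0.06],"yaw":0,"hand":0.25},{"travel":[0,0,0.06],"yaw":0,"hand":0.25},{"travel":[0,0,0.06],"yaw":0,"hand":0.25},{"travel":[0,0,0.06],"yaw":0,"hand":0.25},{"travel":[0,0,0.06],"yaw":0,"hand":0.25},{"travel":[0,0,0.05],"yaw":0,"hand":0.25},{"travel":[0,0,0.04],"yaw":0,"hand":0.25},{"travel":[0,0,0],"yaw":0,"hand":0.25},{"travel":[0,0,0],"yaw":0,"hand":1},{"travel":[0,0,0],"yaw":0,"hand":1},{"travel":[0,0,0],"yaw":0,"hand":1},{"travel":[0,0,0],"yaw":0,"hand":1},{"travel":[0,0,0],"yaw":0,"hand":1},{"travel":[0,0,0],"yaw":0,"hand":1}]' --grip_force 25

```text
time_s: 4.52
position: [0.4049, 0.1921, 0.0471]
ee_rot: [0.672, 0.74, 0.001, -0.0]
contact_force: [-3.2, 5.9, -0.5]
opening: 0.0101
grip_force: 24.4
```

>>> servo_tool --steps '[{"travel":[0,0.003,-0.066],"yaw":0,"hand":1},{"travel":[0,0.0085,-0.066],"yaw":0,"hand":1},{"travel":[0,0.014,-0.065],"yaw":0,"hand":1},{"travel":[0,0.0195,-0.064],"yaw":0,"hand":1},{"travel":[0,0.025,-0.062],"yaw":0,"hand":1},{"travel":[0,0.03,-0.06],"yaw":0,"hand":1},{"travel":[0,0.035,-0.057],"yaw":0,"hand":1},{"travel":[0,0.04,-0.053],"yaw":0,"hand":1}]'

```text
time_s: 5.18
position: [0.4611, 0.1969, 0.1959]
ee_rot: [0.673, 0.74, 0.004, 0.003]
contact_force: [23.8, 7.7, -23.8]
opening: 0.0101
grip_force: 25.0
```

```bash
python3 - <<'E'
from h import *
c,s=np.cos(.095),np.sin(.095); h=np.array([.405+.235*c,.19+.235*s])
th=1.7
togo([h[0]-.235*c*np.cos(th),h[1]-.235*s*np.cos(th),.0445+.235*np.sin(th)],.095)
th=.68
togo([h[0]-.235*c*np.cos(th),h[1]-.235*s*np.cos(th),.0445+.235*np.sin(th)],.095)
E
```

```text
travel [-0.0051  0.6985 -0.2656] yaw 0.004 t 5.18 pos [0.4611 0.1969 0.1959] tooly 0.0954 F [ 23.8   7.7 -23.8] open 0.0101 gf 25.0
travel [-0.0052 -0.0141  0.0121] yaw 0.004 t 5.18 pos [0.4611 0.1969 0.1959] tooly 0.0954 F [ 23.8   7.7 -23.8] open 0.0101 gf 25.0
```

>>> servo_tool --steps '[{"travel":[0,0,0],"yaw":0,"hand":1},{"travel":[0,0,0],"yaw":0,"hand":1}]'

```text
time_s: 5.35
position: [0.4609, 0.1969, 0.1957]
ee_rot: [0.673, 0.74, 0.004, 0.002]
contact_force: [15.4, 6.6, -14.0]
opening: 0.0098
grip_force: 25.3
```

>>> servo_tool --steps '[{"travel":[0,0.025,-0.02],"yaw":0,"hand":1},{"travel":[0,0.025,-0.02],"yaw":0,"hand":1},{"travel":[0,0.048,-0.046],"yaw":0,"hand":1},{"travel":[0,0.052,-0.0417],"yaw":0,"hand":1},{"travel":[0,0.055,-0.037],"yaw":0,"hand":1},{"travel":[0,0.058,-0.032],"yaw":0,"hand":1},{"travel":[0,0,0],"yaw":0,"hand":1}]'

```text
time_s: 5.93
position: [0.5387, 0.2044, 0.2566]
ee_rot: [0.673, 0.74, 0.002, 0.001]
contact_force: [-4.4, 2.0, 8.5]
opening: 0.0096
grip_force: 28.0
```

```bash
python3 - <<'E'
from h import *
s,M=tool(); c,sn=np.cos(.095),np.sin(.095)
P=[[.4049,.1921,.0471],[.4609,.1969,.1957],s["position"]]
u=[(p[0]*c+p[1]*sn,p[2]) for p in np.array(P)]
print(u)
# hinge (xh, zh) with r=.235 from first and last
from scipy.optimize import fsolve
for a,b in((0,1),(0,2),(1,2)):
    print(fsolve(lambda h:[np.hypot(u[i][0]-h[0],u[i][1]-h[1])-.235 for i in (a,b)],[u[0][0]+.235,.045]))
togo([0,0,0])
E
```

```text
[(np.float64(0.42129632457129723), np.float64(0.0471)), (np.float64(0.4774991289750369), np.float64(0.1957)), (np.float64(0.555688617624567), np.float64(0.2565596509103526))]
[0.6562633  0.04316026]
[0.65627813 0.04417616]
[0.65769331 0.0448522 ]
travel [-0.5082 -1.8571  0.8446] t 5.93 pos [0.5387 0.2044 0.2566] tooly 0.0955 F [-4.4  2.   8.5] open 0.0096 gf 28.0
```

>>> servo_tool --steps '[{"travel":[0,0.051,-0.025],"yaw":0,"hand":1},{"travel":[0,0.0525,-0.0185],"yaw":0,"hand":1},{"travel":[0,0.054,-0.0145],"yaw":0,"hand":1},{"travel":[0,0.055,-0.0107],"yaw":0,"hand":1},{"travel":[0,0.056,-0.007],"yaw":0,"hand":1},{"travel":[0,0.0555,-0.0027],"yaw":0,"hand":1},{"travel":[0,0.056,0.0013],"yaw":0,"hand":1},{"travel":[0,0.05,0.005],"yaw":0,"hand":1},{"travel":[0,0,0],"yaw":0,"hand":1},{"travel":[0,0,0],"yaw":0,"hand":1}]'

```text
time_s: 6.77
position: [0.6645, 0.2163, 0.2753]
ee_rot: [0.672, 0.74, 0.0, 0.0]
contact_force: [-0.4, 1.9, 1.1]
opening: 0.0099
grip_force: 28.9
```

>>> servo_tool --steps '[{"travel":[0,0.02,0.002],"yaw":0,"hand":1},{"travel":[0,0.02,0.003],"yaw":0,"hand":1},{"travel":[0,0,0],"yaw":0,"hand":0.25},{"travel":[0,0,0],"yaw":0,"hand":0.25},{"travel":[0,0,0],"yaw":0,"hand":0.1},{"travel":[0,0,-0.05],"yaw":0,"hand":0.1},{"travel":[0,0,-0.08],"yaw":0,"hand":0.1},{"travel":[0,0,-0.1],"yaw":0,"hand":0.1}]'

```text
time_s: 7.43
position: [0.6748, 0.2169, 0.3405]
ee_rot: [0.672, 0.74, -0.002, -0.001]
contact_force: [-0.8, 0.1, 0.0]
opening: 0.0383
grip_force: 0.0
```

>>> servo_tool --steps '[{"travel":[0,-0.1,0],"yaw":0,"hand":0.1},{"travel":[0,-0.12,0],"yaw":0,"hand":-0.6},{"travel":[0,-0.12,0],"yaw":0,"hand":-0.6},{"travel":[0,-0.1,0],"yaw":0,"hand":-0.6},{"travel":[0,0,0],"yaw":1,"hand":-0.6},{"travel":[0,0,0],"yaw":1,"hand":-0.6},{"travel":[0,0,0],"yaw":1,"hand":-0.6},{"travel":[0,0,0],"yaw":1,"hand":-0.6},{"travel":[0,0,0],"yaw":1,"hand":-0.6},{"travel":[0,0,0],"yaw":1,"hand":-0.6},{"travel":[0,0,0],"yaw":1,"hand":-0.6},{"travel":[0,0,0],"yaw":1,"hand":-0.6},{"travel":[0,0,0],"yaw":1,"hand":-0.6},{"travel":[0,0,0],"yaw":1,"hand":-0.6},{"travel":[0,0,0],"yaw":1,"hand":-0.6},{"travel":[0,0,0],"yaw":1,"hand":-0.6},{"travel":[0,0,0],"yaw":1,"hand":-0.6},{"travel":[0,0,0],"yaw":1,"hand":-0.6},{"travel":[0,0,0],"yaw":1,"hand":-0.6},{"travel":[0,0,0],"yaw":0.7,"hand":-0.6}]'

```text
time_s: 9.1
position: [0.5444, 0.2044, 0.3428]
ee_rot: [0.999, 0.046, 0.0, 0.0]
contact_force: [-0.1, 0.2, 0.3]
opening: 0.0684
grip_force: 0.0
```

```bash
python3 - <<'E'
from h import *
g=place(np.array([[-.063,0,0.16]]),[.542,.203,.095])[0]; print(g)
togo(g,1.666)
E
```

```text
[0.47928407 0.197024   0.16      ]
travel [-0.2187  0.0047  0.6092] yaw -0.040 t 9.1 pos [0.5444 0.2044 0.3428] tooly -1.4796 F [-0.1  0.2  0.3] open 0.0684 gf 0.0
```

Next I'll move above the pliers grip and look there.

>>> servo_tool --steps '[{"travel":[-0.036,0.0008,0.07],"yaw":0,"hand":-0.6},{"travel":[-0.036,0.0008,0.09],"yaw":0,"hand":-0.6},{"travel":[-0.036,0.0008,0.1],"yaw":0,"hand":-0.6},{"travel":[-0.036,0.0008,0.1],"yaw":0,"hand":-0.6},{"travel":[-0.036,0.0008,0.09],"yaw":0,"hand":-0.6},{"travel":[-0.036,0.0008,0.05],"yaw":0,"hand":-0.6},{"travel":[0,0,0],"yaw":0,"hand":-0.6},{"travel":[0,0,0],"yaw":0,"hand":-0.6}]'

```text
time_s: 9.77
position: [0.4796, 0.1968, 0.1924]
ee_rot: [0.999, 0.048, -0.0, 0.0]
contact_force: [0.6, 0.3, 0.4]
opening: 0.0684
grip_force: 0.0
```

```bash
python3 - <<'E'
from h import *
q=[.542,.203,.095]
g=place(np.array([[-.063,0,0.16]]),q)[0]; togo(g,1.666)
p=cam("wrist"); im=cv2.resize(p["img"][:,:,::-1],(768,576))
for t in("pliers","socket"):
    for r in cams.outline_of(t,p)[:2]: print(t,r["confidence"],r["box"]); 
rs=cams.outline_of("pliers",p)
if rs: np.save("pl.npy",rs[0]["pixels"]); 
cs,_=cv2.findContours(cv2.resize(rs[0]["pixels"].astype(np.uint8),(768,576),interpolation=0),0,2) if rs else ([],0)
cv2.drawContours(im,cs,-1,(255,0,255),1)
pts=place(np.array([[.057,0,.013],[-.013,0,.041],[-.063,0,.045],[-.063,.026,.05],[-.063,-.026,.05],[-.093,0,.05]]),q)
for u,v in proj(p,pts): cv2.circle(im,(int((u+.5)*1.5),int((v+.5)*1.5)),4,(0,0,255),1)
cv2.imwrite("pics/w2.png",im)
E
```

```text
travel [-0.001  -0.0011  0.1079] yaw 0.017 t 9.77 pos [0.4796 0.1968 0.1924] tooly -1.4739 F [0.6 0.3 0.4] open 0.0684 gf 0.0
pliers 0.7 [264.9, 111.9, 63.6, 165.4]
socket 0.74 [197.1, 45.3, 25.6, 24.1]
```

View pics/w2.png

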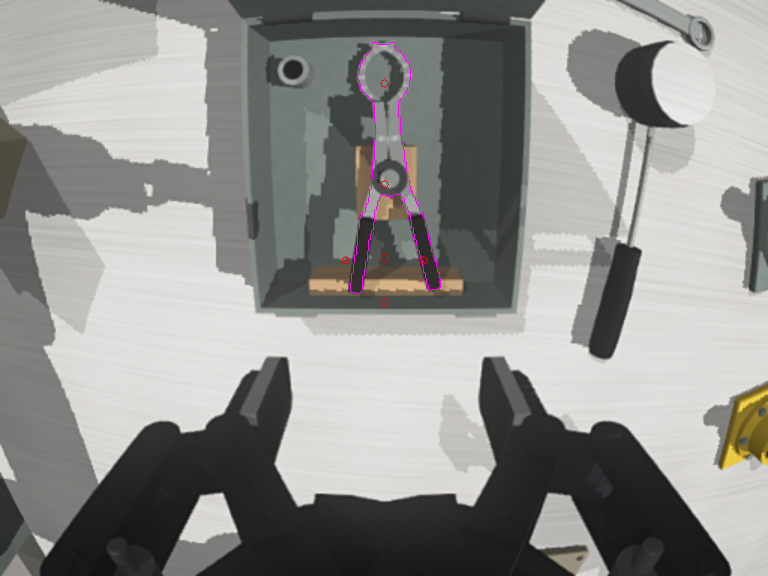

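The wrist picture shows the pliers with the ring at (384,76), the hub at (389,179) and the tails at (356,290) and (434,288). They lie slightly rotated and about 5 mm further along +x than assumed. Now to turn those pixels into positions.

```bash
python3 - <<'E'
from h import *
p=cam("wrist")
f=lambda u,v,z: onz(p,u/1.5-.5+.17,v/1.5-.5+.17,z)
m=np.load("pl.npy").astype(np.uint8)
# ring outline centre from mask: rows of ring
ys,xs=np.nonzero(m); top=ys<66
print("ring cols/rows",xs[top].min(),xs[top].max(),ys.min())
ring=f(384,76,.013); hub=f(389.5,179,.05); t1=f(356,291,.05); t2=f(433.5,289,.05)
tm=(t1+t2)/2
print(ring,hub,t1,t2,tm,np.linalg.norm((t1-t2)[:2]))
for a,b in((tm,ring),(hub,ring),(tm,hub)):
    d=b-a; print(np.linalg.norm(d[:2]),np.arctan2(d[1],d[0]))
E
```

```text
ring cols/rows 238 273 28
[0.6077305 0.2103124 0.013    ] [0.53649236 0.19969962 0.05      ] [0.45782417 0.21508205 0.05      ] [0.46447398 0.16194201 0.05      ] [0.46114908 0.18851203 0.05      ] 0.05355449636380189
0.14819369204664998 0.14764307319581238
0.07202432893849954 0.1478883227955039
0.07616936732235118 0.14741116976215624
```

```bash
python3 - <<'E'
from h import *
togo([.4885,.1927,.024],1.718)
E
```

```text
travel [0.0191 0.0177 0.5684] yaw -0.506 t 10.02 pos [0.4817 0.1973 0.1945] tooly -1.4741 F [-0.3 -0.3  0.4] open 0.0683 gf 0.0
```

>>> servo_tool --steps '[{"travel":[0.021,0.016,0.05],"yaw":-0.5,"hand":-0.8},{"travel":[0,0,0.08],"yaw":0,"hand":-0.8},{"travel":[0,0,0.08],"yaw":0,"hand":-0.8},{"travel":[0,0,0.05],"yaw":0,"hand":-0.8},{"travel":[0,0,0],"yaw":0,"hand":-0.8},{"travel":[0,0,0],"yaw":0,"hand":-0.8}]'

```text
time_s: 10.52
position: [0.487, 0.1927, 0.1146]
ee_rot: [0.997, 0.073, -0.0, 0.0]
contact_force: [-0.2, 0.1, 0.0]
opening: 0.0765
grip_force: 0.0
```

```bash
python3 - <<'E'
from h import *
togo([.4885,.1927,.024],1.718)
p=cam("wrist"); togo([.4885,.1927,.024],1.718)
p=cam("wrist"); togo([.4885,.1927,.024],1.718)
im=cv2.resize(p["img"][:,:,::-1],(768,576))
print(np.round(p["T"],4).tolist())
P=place(np.array([[0,0,.013],[-.07,0,.05],[-.12,0,.05],[-.12,.026,.05],[-.12,-.026,.05],[-.15,.03,.05],[-.15,-.03,.05]]),[.607,.2103,.1475])
for u,v in proj(p,P): cv2.circle(im,(int((u+.5)*1.5),int((v+.5)*1.5)),4,(0,0,255),1)
cv2.imwrite("pics/w3.png",im)
E
```

```text
travel [0.0053 0.0007 0.3021] yaw -0.005 t 10.52 pos [0.487  0.1927 0.1146] tooly -1.4241 F [-0.2  0.1  0. ] open 0.0765 gf 0.0
travel [0.0016 0.0014 0.3061] yaw -0.005 t 10.57 pos [0.4878 0.193  0.1158] tooly -1.4241 F [-0.7  0.7  1.2] open 0.0766 gf 0.0
travel [-0.0004  0.0018  0.3082] yaw -0.004 t 10.62 pos [0.4883 0.1932 0.1165] tooly -1.424 F [-0.3 -0.9  0.5] open 0.0769 gf 0.0
[[0.1467, 0.9362, 0.3195, 0.5705], [-0.9892, 0.1389, 0.0471, 0.2049], [-0.0003, -0.3229, 0.9464, 0.2596], [0.0, 0.0, 0.0, 1.0]]
```

View pics/w3.png

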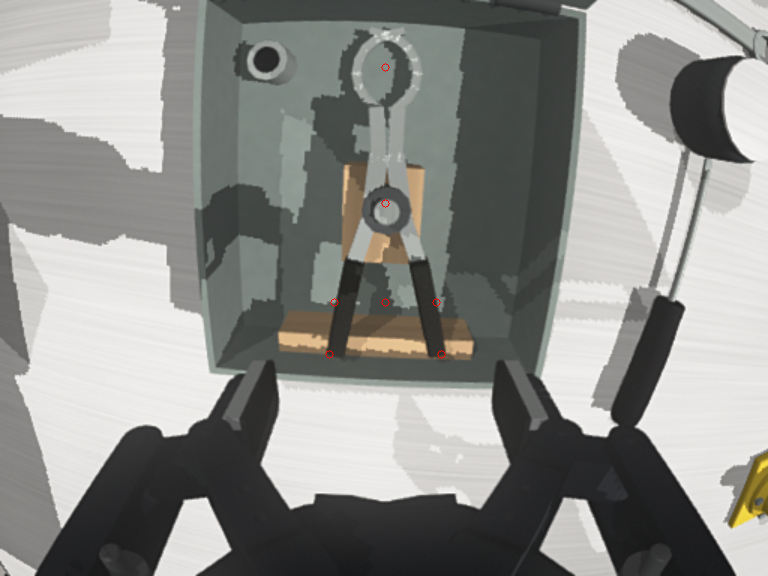

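The overlay fits the pliers: the predicted ring, hub and tails all land within 3 px. I'll descend and squeeze.

>>> servo_tool --steps '[{"travel":[0,0.001,0.05],"yaw":0,"hand":-0.8},{"travel":[0,0,0.06],"yaw":0,"hand":-0.8},{"travel":[0,0,0.06],"yaw":0,"hand":-0.8},{"travel":[0,0,0.06],"yaw":0,"hand":-0.8},{"travel":[0,0,0.05],"yaw":0,"hand":-0.8},{"travel":[0,0,0.028],"yaw":0,"hand":-0.8},{"travel":[0,0,0],"yaw":0,"hand":-0.8},{"travel":[0,0,0],"yaw":0,"hand":-0.8},{"travel":[0,0,0],"yaw":0,"hand":-0.8},{"travel":[0,0,0],"yaw":0,"hand":0.1},{"travel":[0,0,0],"yaw":0,"hand":1},{"travel":[0,0,0],"yaw":0,"hand":1},{"travel":[0,0,0],"yaw":0,"hand":1},{"travel":[0,0,0],"yaw":0,"hand":1},{"travel":[0,0,0],"yaw":0,"hand":1},{"travel":[0,0,0],"yaw":0,"hand":1}]' --grip_force 60

```text
time_s: 11.95
position: [0.4884, 0.1929, 0.0253]
ee_rot: [0.997, 0.073, 0.001, -0.0]
contact_force: [-9.8, -3.0, 22.6]
opening: 0.0256
grip_force: 58.3
```

>>> servo_tool --steps '[{"travel":[0,0,-0.01],"yaw":0,"hand":1},{"travel":[0,0,-0.01],"yaw":0,"hand":1},{"travel":[0,0,-0.01],"yaw":0,"hand":1},{"travel":[0,0,-0.01],"yaw":0,"hand":1},{"travel":[0,0,0],"yaw":0,"hand":1},{"travel":[0,0,0],"yaw":0,"hand":1}]'

```text
time_s: 12.45
position: [0.487, 0.1925, 0.0342]
ee_rot: [0.997, 0.073, 0.0, -0.0]
contact_force: [0.8, 0.3, -2.4]
opening: 0.025
grip_force: 58.9
```

```bash
python3 - <<'E'
from h import *
p=cam("wrist"); s,_=tool(); togo([0,0,0])
print(s["moment"])
im=cv2.resize(p["img"][:,:,::-1],(768,576))
cv2.imwrite("pics/w4.png",im)
E
```

```text
travel [-1.6991  0.3973  0.1137] t 12.5 pos [0.4868 0.1925 0.0339] tooly -1.424 F [-0.2 -0.4 -2.1] open 0.0251 gf 59.0
[-0.052526    0.08570682  0.02275414]
```

View pics/w4.png

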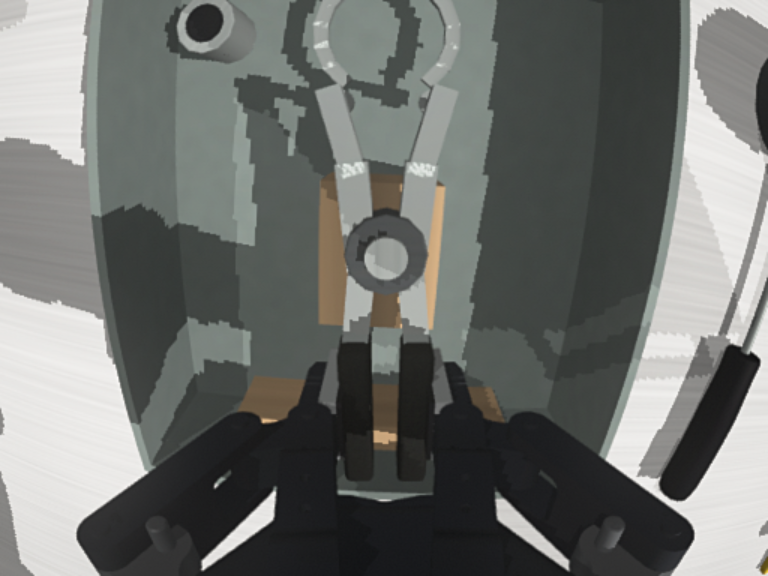

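The pliers are squeezed, with the handles parallel, the ring spread, and the weight hanging from the gripper. Lifting clear now.

>>> servo_tool --steps '[{"travel":[0,0,-0.03],"yaw":0,"hand":1},{"travel":[0,0,-0.05],"yaw":0,"hand":1},{"travel":[0,0,-0.07],"yaw":0,"hand":1},{"travel":[0,0,-0.09],"yaw":0,"hand":1},{"travel":[0,0,-0.09],"yaw":0,"hand":1},{"travel":[0,0,-0.09],"yaw":0,"hand":1},{"travel":[0,0,-0.07],"yaw":0,"hand":1},{"travel":[0,0,-0.05],"yaw":0,"hand":1},{"travel":[0,0,-0.02],"yaw":0,"hand":1},{"travel":[0,0,0],"yaw":0,"hand":1}]'

```text
time_s: 13.33
position: [0.488, 0.1928, 0.2044]
ee_rot: [0.997, 0.073, 0.002, -0.0]
contact_force: [0.3, 0.6, -1.8]
opening: 0.0249
grip_force: 59.1
```

>>> servo_tool --steps '[{"travel":[-0.01,0.03,0],"yaw":0,"hand":1},{"travel":[-0.015,0.05,0],"yaw":0,"hand":1},{"travel":[-0.02,0.07,0],"yaw":0,"hand":1},{"travel":[-0.025,0.09,0],"yaw":0,"hand":1},{"travel":[-0.03,0.1,0],"yaw":0,"hand":1},{"travel":[-0.03,0.1,0],"yaw":0,"hand":1},{"travel":[-0.03,0.1,0],"yaw":0,"hand":1},{"travel":[-0.03,0.1,0],"yaw":0,"hand":1},{"travel":[-0.03,0.1,0],"yaw":0,"hand":1},{"travel":[-0.03,0.1,0],"yaw":0,"hand":1},{"travel":[-0.03,0.1,0],"yaw":0,"hand":1},{"travel":[-0.03,0.1,0],"yaw":0,"hand":1},{"travel":[-0.03,0.1,0],"yaw":0,"hand":1},{"travel":[-0.025,0.09,0],"yaw":0,"hand":1},{"travel":[-0.025,0.075,0],"yaw":0,"hand":1},{"travel":[-0.015,0.05,0],"yaw":0,"hand":1},{"travel":[-0.01,0.03,0],"yaw":0,"hand":1},{"travel":[0,0.01,0],"yaw":0,"hand":1},{"travel":[0,0,0],"yaw":0,"hand":1},{"travel":[0,0,0],"yaw":0,"hand":1}]'

```text
time_s: 15.0
position: [0.4248, -0.2389, 0.2014]
ee_rot: [0.997, 0.073, -0.0, -0.001]
contact_force: [-0.3, 0.2, -1.6]
opening: 0.0249
grip_force: 59.1
```

```bash
python3 - <<'E'
from h import *
ps={n:cam(n) for n in("wrist","side","scene")}
togo([.427,-.2396,.2],1.718); s,_=tool(); print(s["moment"])
def crop(p,c,w,h,S):
    x0,y0=int(c[0]-w/2),int(c[1]-h/2); return cv2.resize(p["img"][max(y0,0):y0+h,max(x0,0):x0+w,::-1],None,fx=S,fy=S,interpolation=cv2.INTER_CUBIC),max(x0,0),max(y0,0)
ims=[]
for n,S in(("wrist",4),("side",4)):
    p=ps[n]; c=proj(p,[[.525,-.225,.15]])[0]; c[1]=max(c[1],70)
    im,x,y=crop(p,c,190,140,S); print(n,x,y,im.shape); cv2.imwrite(f"pics/z_{n}.png",im)
    np.save(f"{n}.npy",p,allow_pickle=True)
    r=cams.outline_of("stub",p); 
    for q in r[:3]: print(n,q["confidence"],q["box"])
E
```

```text
travel [0.0053 0.0037 0.0068] yaw 0.009 t 15.15 pos [ 0.4252 -0.2387  0.202 ] tooly -1.4227 F [-0.   0.2 -1.7] open 0.0255 gf 59.1
[0.03562519 0.04293577 0.00661671]
wrist 162 0 (560, 760, 3)
wrist 0.84 [291.3, 262.0, 92.4, 107.6]
wrist 0.63 [258.2, 62.0, 111.4, 108.0]
side 205 152 (560, 760, 3)
side 0.98 [214.4, 341.9, 88.1, 84.2]
side 0.71 [348.4, 340.6, 96.7, 82.1]
side 0.63 [306.8, 264.6, 78.3, 77.6]
```

View pics/z_wrist.png

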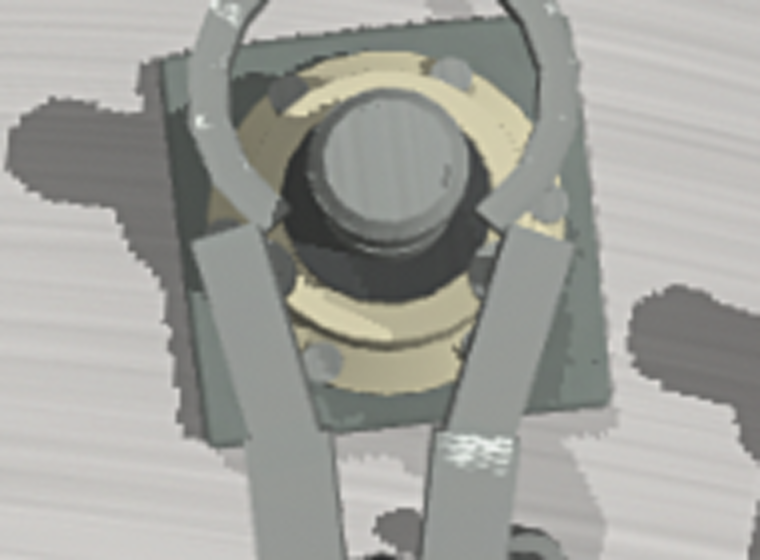

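View pics/z_side.png

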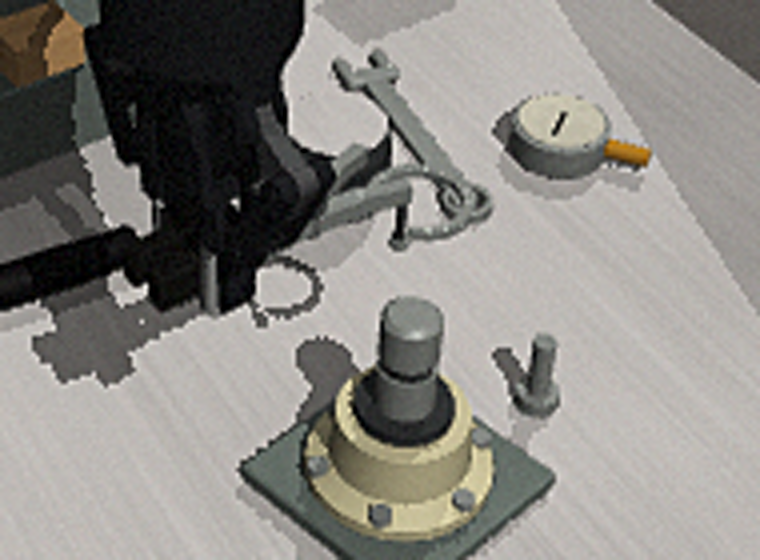

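In the wrist crop the shaft's top is at about (396,160). The ring's arms have their inner edges at columns 231 and 540, and the nearly level lugs are at row 215. The side crop shows the ring held level at (445,205) behind the stub. Next I'll overlay predictions and measure the offset between ring and shaft in the wrist camera.

```bash
cat > ov.py <<'E'
from h import *
import sys
def ringpts(s,M,r,off,zrel,lat=0,n=120):
    a=np.linspace(0,2*np.pi,n); P=np.c_[off+r*np.cos(a),lat+r*np.sin(a),0*a+zrel]
    return s["position"]+P@M.T
def fitring(p,s,M,zrel=.0123):
    g=cv2.GaussianBlur(cv2.cvtColor(p["img"],cv2.COLOR_RGB2GRAY),(3,3),0).astype(np.float32)
    return g
def topcircle(p,c,z=.12,r=.015):
    a=np.linspace(0,2*np.pi,120); return proj(p,np.c_[c[0]+r*np.cos(a),c[1]+r*np.sin(a),0*a+z])
E
python3 - <<'E'
from ov import *
p=np.load("wrist.npy",allow_pickle=True).item(); s,M=tool()
S=4;x0=162
im=cv2.resize(p["img"][0:140,x0:x0+190,::-1],None,fx=S,fy=S,interpolation=cv2.INTER_CUBIC)
tr=lambda P:np.round((P-[x0,0]+.5)*S-.5).astype(np.int32)
for r,c in((.0195,(0,0,255)),(.0245,(0,0,255))): cv2.polylines(im,[tr(proj(p,ringpts(s,M,r,.1195,.0123)))],True,c,1)
top=onz(p,x0+(396+.5)/S-.5,(160.5)/S-.5,.12); print("shaft top from wrist",top)
cv2.polylines(im,[tr(topcircle(p,top,.117))],True,(255,0,0),1)
cv2.polylines(im,[tr(topcircle(p,[.545,-.222],.117))],True,(0,255,0),1)
cv2.imwrite("pics/ov1.png",im)
print("ring pred centre", s["position"]+M@[.1195,0,.0123])
E
```

```text
shaft top from wrist [ 0.54496012 -0.22427768  0.12      ]
ring pred centre [ 0.54348717 -0.22136133  0.18990354]
```

View pics/ov1.png

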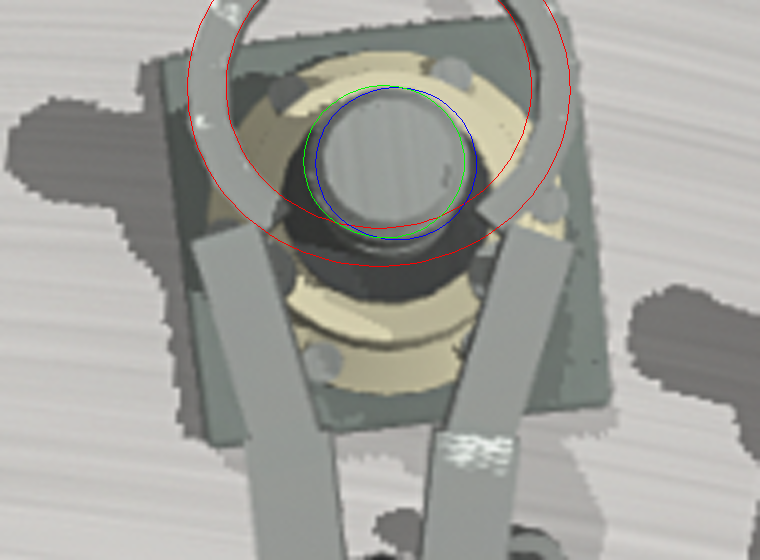

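The overlay shows the ring about 0.6 mm right of prediction and matching fore and aft. The shaft's centre lies between my two estimates, at about (0.545, -0.2235). I'll shift roughly 2 mm and descend to just above the end.

>>> servo_tool --steps '[{"travel":[0.004,0.006,0.01],"yaw":0,"hand":1},{"travel":[0,0,0.03],"yaw":0,"hand":1},{"travel":[0,0,0.04],"yaw":0,"hand":1},{"travel":[0,0,0.04],"yaw":0,"hand":1},{"travel":[0,0,0.04],"yaw":0,"hand":1},{"travel":[0,0,0.03],"yaw":0,"hand":1},{"travel":[0,0,0.02],"yaw":0,"hand":1},{"travel":[0,0,0],"yaw":0,"hand":1},{"travel":[0,0,0],"yaw":0,"hand":1},{"travel":[0,0,0],"yaw":0,"hand":1}]'

```text
time_s: 16.08
position: [0.4269, -0.2416, 0.1397]
ee_rot: [0.997, 0.073, 0.0, 0.0]
contact_force: [0.1, 0.8, -1.7]
opening: 0.0252
grip_force: 59.1
```

```bash
python3 - <<'E'
from ov import *
p=cam("wrist"); q=cam("side"); togo([0,0,0]); s,M=tool()
np.save("wrist2.npy",p,allow_pickle=True); np.save("side2.npy",q,allow_pickle=True)
S=4;x0=162
im=cv2.resize(p["img"][0:140,x0:x0+190,::-1],None,fx=S,fy=S,interpolation=cv2.INTER_CUBIC)
tr=lambda P:np.round((P-[x0,0]+.5)*S-.5).astype(np.int32)
for r in(.0195,.0245): cv2.polylines(im,[tr(proj(p,ringpts(s,M,r,.1195,.0123,.0006)))],True,(0,0,255),1)
cv2.polylines(im,[tr(topcircle(p,[.545,-.2235],.117))],True,(0,255,0),1)
print("ring", s["position"]+M@[.1195,.0006,.0123])
c=proj(q,[[.53,-.22,.12]])[0].astype(int); a=q["img"][c[1]-45:c[1]+25,c[0]-50:c[0]+40,::-1]; print(c)
b=cv2.resize(a,None,fx=3,fy=3,interpolation=cv2.INTER_CUBIC)  # side inset
im=im[:380]; out=np.zeros((380+b.shape[0],760,3),np.uint8); out[:380]=im; out[380:,:b.shape[1]]=b
cv2.imwrite("pics/ov2.png",out); print(out.shape)
E
```

```text
travel [-1.2908 -1.0057  0.4641] t 16.18 pos [ 0.427  -0.2417  0.14  ] tooly -1.424 F [ 0.5  0.2 -1. ] open 0.0253 gf 59.1
ring [ 0.54534175 -0.22482432  0.12785481]
[299 231]
(590, 760, 3)
```

View pics/ov2.png

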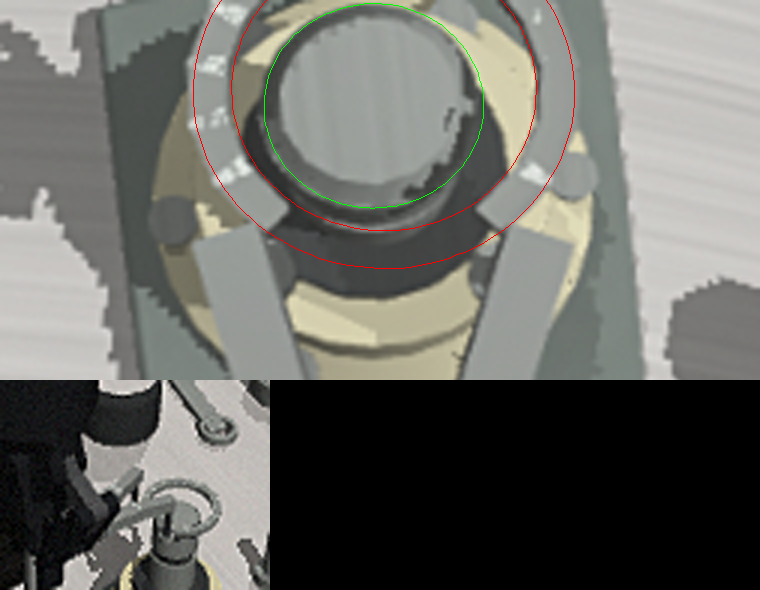

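The overlay shows the ring centred at column 384 and the shaft at about 369, so the ring must move about 2 mm left (tool -y). Fore and aft agree within 1 mm. I'll correct that and check the ring's height by fitting the pliers masks.

>>> servo_tool --steps '[{"travel":[0,-0.0065,0],"yaw":0,"hand":1},{"travel":[0,0,0],"yaw":0,"hand":1},{"travel":[0,0,0],"yaw":0,"hand":1},{"travel":[0,0,0],"yaw":0,"hand":1}]'

```text
time_s: 16.52
position: [0.4263, -0.2394, 0.1393]
ee_rot: [0.997, 0.073, 0.0, 0.0]
contact_force: [-0.4, 0.1, -1.4]
opening: 0.0251
grip_force: 59.1
```

```bash
cat > meas.py <<'E'
from ov import *
def ringz():
    for n in("side","scene"):
        p=cam(n); s,M=tool()
        rs=cams.outline_of("pliers",p)
        c0=proj(p,[s["position"]+M@[.12,.0006,.0123]])[0]
        rs=[r for r in rs if np.hypot(*(np.array(r["box"][:2])-c0))<60]
        if not rs: print(n,"none"); continue
        m=rs[0]["pixels"].astype(np.float32)
        # evaluate only pixels ahead of ring centre
        hp=proj(p,s["position"]+np.array([[.11,-.045,.0123],[.11,.045,.0123],[.165,.045,.0123],[.165,-.045,.0123]])@M.T)
        reg=np.zeros((384,512),np.uint8); cv2.fillPoly(reg,[np.round(hp).astype(np.int32)],1)
        best=[]
        for z in np.arange(.004,.0205,.0005):
            S=8; a=np.zeros((384*S,512*S),np.uint8)
            for r,v in((.0247,1),(.0195,0)):
                pts=[((proj(p,ringpts(s,M,r,.1195,z+k,.0006))+.5)*S-.5).astype(np.float32) for k in(-.002,.002)]
                if v: cv2.fillConvexPoly(a,np.round(cv2.convexHull(np.vstack(pts))).astype(np.int32),1)
                else:
                    b=np.ones_like(a)
                    for q in pts:
                        t=np.zeros_like(a); cv2.fillConvexPoly(t,np.round(q).astype(np.int32),1); b&=t
                    a[b>0]=0
            d=cv2.resize(a.astype(np.float32),(512,384),interpolation=cv2.INTER_AREA)
            best.append((np.abs(d-m)[reg>0].sum(),z))
        best.sort(); print(n,round(rs[0]["confidence"],2),m.sum(),[(round(float(a),1),round(float(b),4)) for a,b in best[:4]])
E
python3 - <<'E'
from meas import *
togo([0,0,0]); s,M=tool(); print("ring", s["position"]+M@[.1195,.0006,.0123]); ringz()
E
```

```text
travel [-1.289  -0.9974  0.4638] t 16.52 pos [ 0.4263 -0.2394  0.1393] tooly -1.4239 F [-0.4  0.1 -1.4] open 0.0251 gf 59.1
ring [ 0.54459273 -0.22250467  0.12705852]
side 0.75 742.0 [(91.9, 0.0135), (94.0, 0.013), (94.3, 0.014), (98.8, 0.0145)]
scene 0.85 444.0 [(29.2, 0.0125), (29.5, 0.013), (30.2, 0.0135), (30.5, 0.012)]
```

The height fit gives the ring 12.5–13.5 mm below the TCP, as expected. Lowering slowly while watching the force.

>>> servo_tool --steps '[{"travel":[0,0,0.01],"yaw":0,"hand":1},{"travel":[0,0,0.01],"yaw":0,"hand":1},{"travel":[0,0,0.01],"yaw":0,"hand":1},{"travel":[0,0,0.01],"yaw":0,"hand":1},{"travel":[0,0,0.01],"yaw":0,"hand":1},{"travel":[0,0,0.005],"yaw":0,"hand":1},{"travel":[0,0,0],"yaw":0,"hand":1},{"travel":[0,0,0],"yaw":0,"hand":1}]'

```text
time_s: 17.38
position: [0.4261, -0.2393, 0.1225]
ee_rot: [0.997, 0.073, -0.0, -0.0]
contact_force: [0.1, -0.6, -2.4]
opening: 0.0252
grip_force: 59.1
```

```bash
python3 - <<'E'
from meas import *
p=cam("wrist"); s,M=tool(); togo([.426,-.2394,.1028]); print("moment",s["moment"])
g=cv2.cvtColor(p["img"],cv2.COLOR_RGB2GRAY)
print("ring proj centre",proj(p,[s["position"]+M@[.1195,.0006,.0128]])[0],"shaft",proj(p,[[.545,-.2228,.12]])[0])
for v in (14,20,26,32): print(v,g[v,205:312].tolist())
E
```

```text
travel [-0.0009 -0.0002  0.0664] t 17.43 pos [ 0.4263 -0.2394  0.1227] tooly -1.424 F [-0.   0.2 -1.8] open 0.0253 gf 59.1
moment [-0.01640738  0.05882135 -0.00640868]
ring proj centre [257.46798707  21.29974429] shaft [258.20251351  16.11855538]
14 [76, 75, 73, 81, 131, 184, 204, 179, 156, 152, 152, 166, 188, 165, 111, 61, 113, 126, 124, 124, 123, 124, 124, 115, 85, 83, 89, 91, 108, 163, 162, 157, 155, 155, 153, 157, 161, 161, 162, 159, 157, 156, 155, 156, 158, 158, 159, 158, 158, 158, 159, 160, 161, 162, 160, 157, 157, 157, 157, 158, 160, 162, 162, 159, 157, 159, 162, 162, 161, 160, 159, 160, 159, 160, 161, 162, 162, 159, 151, 148, 147, 146, 146, 161, 193, 207, 206, 208, 210, 166, 81, 128, 158, 158, 156, 156, 156, 155, 154, 153, 151, 136, 127, 127, 128, 129, 130]
20 [76, 96, 118, 126, 151, 157, 157, 156, 154, 155, 154, 153, 151, 140, 83, 121, 125, 123, 123, 125, 123, 90, 59, 80, 84, 82, 90, 91, 92, 123, 162, 160, 156, 155, 153, 154, 158, 160, 161, 161, 158, 157, 156, 153, 157, 158, 158, 158, 158, 158, 158, 159, 160, 161, 161, 159, 158, 157, 157, 157, 159, 160, 162, 162, 158, 158, 1
[... 540 characters left out ...]
60, 160, 160, 159, 159, 140, 148, 151, 148, 145, 142, 146, 148, 154, 119, 77, 72, 70, 93, 168, 212, 172, 116, 149, 159, 156, 155, 155, 155, 154, 152, 148, 171, 209, 209, 208, 211, 209]
32 [119, 118, 116, 117, 146, 172, 166, 160, 163, 160, 154, 152, 153, 154, 151, 133, 110, 62, 46, 49, 49, 50, 51, 50, 49, 50, 82, 119, 111, 96, 94, 95, 93, 92, 103, 136, 156, 157, 160, 160, 160, 159, 157, 156, 154, 154, 157, 158, 158, 157, 158, 158, 158, 159, 160, 161, 160, 159, 156, 154, 155, 158, 159, 159, 161, 160, 158, 159, 160, 161, 160, 159, 144, 140, 142, 145, 145, 144, 145, 147, 130, 85, 73, 74, 74, 76, 75, 72, 78, 128, 139, 156, 160, 161, 163, 156, 152, 157, 182, 175, 156, 191, 191, 188, 213, 213, 212]
```

At rows 14–32 the ring centre is at column 257.4 and the shaft at 258.5, so the ring is centred within about 0.5 mm and the force is just the weight. Lowering the last 20 mm.

>>> servo_tool --steps '[{"travel":[0,0.0015,0.008],"yaw":0,"hand":1},{"travel":[0,0,0.01],"yaw":0,"hand":1},{"travel":[0,0,0.01],"yaw":0,"hand":1},{"travel":[0,0,0.01],"yaw":0,"hand":1},{"travel":[0,0,0.01],"yaw":0,"hand":1},{"travel":[0,0,0.01],"yaw":0,"hand":1},{"travel":[0,0,0.008],"yaw":0,"hand":1},{"travel":[0,0,0],"yaw":0,"hand":1},{"travel":[0,0,0],"yaw":0,"hand":1},{"travel":[0,0,0],"yaw":0,"hand":1},{"travel":[0,0,0],"yaw":0,"hand":1}]'

```text
time_s: 18.35
position: [0.4264, -0.2399, 0.1031]
ee_rot: [0.997, 0.073, 0.0, 0.0]
contact_force: [1.2, 0.9, -0.9]
opening: 0.0254
grip_force: 59.1
```

```bash
python3 - <<'E'
from meas import *
ringz(); p=cam("wrist"); s,M=tool(); togo([.426,-.2394,.1028]); print("moment",s["moment"])
print("ring", s["position"]+M@[.1195,.0006,.0128])
g=cv2.cvtColor(p["img"],cv2.COLOR_RGB2GRAY).astype(int)
for v in (14,24): print(v,g[v,205:312].tolist())
E
```

```text
side 0.73 635.0 [(114.4, 0.0145), (115.0, 0.014), (115.5, 0.0135), (116.1, 0.015)]
scene 0.67 375.0 [(41.2, 0.0135), (41.2, 0.014), (41.8, 0.0145), (41.8, 0.013)]
travel [-0.0009 -0.0017  0.0005] t 18.6 pos [ 0.4263 -0.2399  0.103 ] tooly -1.4239 F [ 0.8  0.1 -2.4] open 0.0248 gf 59.1
moment [-0.04609861  0.06843273  0.04176724]
ring [ 0.5446323  -0.22297409  0.09017188]
14 [119, 120, 121, 119, 105, 95, 98, 98, 100, 99, 106, 106, 106, 102, 69, 59, 94, 94, 114, 95, 91, 91, 91, 89, 105, 146, 164, 161, 157, 155, 155, 155, 157, 160, 161, 163, 164, 160, 159, 157, 156, 156, 156, 159, 160, 160, 160, 160, 159, 160, 160, 159, 161, 162, 161, 160, 158, 157, 157, 158, 159, 161, 162, 164, 162, 159, 159, 160, 160, 161, 161, 161, 161, 160, 160, 163, 162, 139, 140, 161, 153, 146, 148, 147, 147, 148, 149, 150, 212, 173, 83, 129, 159, 160, 160, 158, 156, 155, 152, 165, 158, 186, 207, 208, 207, 209, 212]
24 [119, 122, 124, 124, 101, 95, 97, 97, 96, 96, 95, 95, 95, 85, 60, 48, 50, 49, 49, 47, 62, 119, 140, 109, 95, 94, 95, 94, 93, 91, 97, 137, 157, 159, 160, 161, 161, 161, 160, 159, 157, 156, 155, 156, 159, 160, 160, 159, 160, 160, 159, 159, 160, 161, 162, 162, 160, 159, 157, 156, 157, 159, 160, 161, 163, 162, 161, 159, 160, 161, 161, 162, 161, 152, 142, 141, 144, 144, 147, 146, 144, 146, 147, 127, 84, 73, 75, 76, 77, 75, 71, 90, 158, 161, 159, 158, 158, 158, 156, 154, 152, 177, 210, 208, 209, 211, 211]
```

```bash
python3 -c "
from workcell import order; print(order.job_done())"
```

```text
the job is handed in; nothing more can be done
None
```

The job is handed in (no verdict came back): lid swung past its balance point and let go to rest on its stop, pliers out and held squeezed, spread ring hanging at groove height (about 90 mm), centred on the shaft to about 0.5 mm, no contact force seen; clock about 18.6 s.

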